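# Unstack the seed tins into their trays

## Task

The five closed seed tins were piled into two stacks on the packing-shed table. Take the stacks apart and set each tin upright and flat on the board inside the wire rim of the tray that has its own outline and size. Do not drop or tip any tin.

Things in the scene. Friction and masses are not known exactly. Their poses are not given: they have to be found in the camera images.
- tin_rect_center (a point): Centre (half-way up) of the oblong rectangular tin: plain bare-metal closed tin, 110 mm long (its x) by 56 mm wide (its y), height 45 mm, about 220 g give or take a third, flat top and bottom, z up along its height. It stands on the table as the foot of one stack; the square or the larger round tin stands on it.
- tin_oval_center (a point): Centre (half-way up) of the oval (straight sides, half-round ends) tin: plain bare-metal closed tin, 110 mm long (its x) by 56 mm wide (its y), height 45 mm, about 200 g give or take a third, flat top and bottom, z up along its height. It stands on the table as the foot of the other stack; the square or the larger round tin stands on it.
- tin_square_center (a point): Centre (half-way up) of the square tin: plain bare-metal closed tin, 52 mm long (its x) by 52 mm wide (its y), height 40 mm, about 130 g give or take a third, flat top and bottom, z up along its height. It starts on one of the two 110 mm long tins and carries the small round tin.
- tin_round_center (a point): Centre (half-way up) of the larger round tin: plain bare-metal closed tin, diameter 52 mm, height 40 mm, about 120 g give or take a third, flat top and bottom, z up along its height. It starts on one of the two 110 mm long tins, with nothing on it.
- tin_small_center (a point): Centre (half-way up) of the small round tin: plain bare-metal closed tin, diameter 32 mm, height 38 mm, about 60 g give or take a third, flat top and bottom, z up along its height. It starts on the square tin, top of the taller stack.
- tray_rect: Tray of the oblong rectangular tin, fixed to the table: a plywood board of the tin's outline, 4 mm thick, with a low wire rim round its edge whose top is 8.5 mm above the table; inside 122 mm along its x by 68 mm along its y, outside 135 by 81 mm, so 6 mm clear of its tin all round. Origin: centre of its underside, on the table; z up. Seated, the tin's centre is 26.5 mm above this origin.
- tray_oval: Tray of the oval (straight sides, half-round ends) tin, fixed to the table: a plywood board of the tin's outline, 4 mm thick, with a low wire rim round its edge whose top is 8.5 mm above the table; inside 122 mm along its x by 68 mm along its y, outside 135 by 81 mm, so 6 mm clear of its tin all round. Origin: centre of its underside, on the table; z up. Seated, the tin's centre is 26.5 mm above this origin.
- tray_square: Tray of the square tin, fixed to the table: a plywood board of the tin's outline, 4 mm thick, with a low wire rim round its edge whose top is 8.5 mm above the table; inside 64 mm along its x by 64 mm along its y, outside 77 by 77 mm, so 6 mm clear of its tin all round. Origin: centre of its underside, on the table; z up. Seated, the tin's centre is 24 mm above this origin.
- tray_round: Tray of the larger round tin, fixed to the table: a plywood board of the tin's outline, 4 mm thick, with a low wire rim round its edge whose top is 8.5 mm above the table; round, inside diameter 64 mm, outside 77 mm, so 6 mm clear of its tin all round. Origin: centre of its underside, on the table; z up. Seated, the tin's centre is 24 mm above this origin.
- tray_small: Tray of the small round tin, fixed to the table: a plywood board of the tin's outline, 4 mm thick, with a low wire rim round its edge whose top is 8.5 mm above the table; round, inside diameter 44 mm, outside 57 mm, so 6 mm clear of its tin all round. Origin: centre of its underside, on the table; z up. Seated, the tin's centre is 23 mm above this origin.
Things that resemble listed ones, but are neither listed nor needed, are in the scene too. Leave any black look-alike of the tray_rect alone. Leave any blue look-alike of the part that bears tin_oval_center alone.

How it is judged:
At the end, for the whole second after the job is handed in: Each of the five tins rests flat (tilt under 0.03 rad, no more than 2 mm above its seated height) inside the rim of its own tray, its centre within 10 mm of the tray's centre, upright, released and at rest (horizontal distance between tin_rect_center and tray_rect below 0.01 m and z of tin_rect_center in the frame of tray_rect below 0.0285 m and angle between each of tin_rect_center, tin_oval_center, tin_square_center, tin_round_center, tin_small_center's own z axis and vertical below 0.03 rad and linear speed of each of tin_rect, tin_oval, tin_square, tin_round, tin_small below 0.02 m/s and horizontal distance between tin_oval_center and tray_oval below 0.01 m and z of tin_oval_center in the frame of tray_oval below 0.0285 m and horizontal distance between tin_square_center and tray_square below 0.01 m and z of tin_square_center in the frame of tray_square below 0.026 m and horizontal distance between tin_round_center and tray_round below 0.01 m and z of tin_round_center in the frame of tray_round below 0.026 m and horizontal distance between tin_small_center and tray_small below 0.01 m and z of tin_small_center in the frame of tray_small below 0.025 m); the robot touches nothing.
It fails at once if a tin is tipped by more than about 35 degrees (angle between any of tin_rect_center, tin_oval_center, tin_square_center, tin_round_center, tin_small_center's own z axis and vertical above 0.6 rad).
It fails at once if a tin is dropped or flung: faster than 0.8 m/s (a free fall of some 33 mm) while no finger touches it ((linear speed of tin_rect above 0.8 m/s and contact force between tin_rect and the fingers below 0.05 N) or (linear speed of tin_oval above 0.8 m/s and contact force between tin_oval and the fingers below 0.05 N) or (linear speed of tin_square above 0.8 m/s and contact force between tin_square and the fingers below 0.05 N) or (linear speed of tin_round above 0.8 m/s and contact force between tin_round and the fingers below 0.05 N) or (linear speed of tin_small above 0.8 m/s and contact force between tin_small and the fingers below 0.05 N)).
It also fails if it takes over 134 s, if anything falls off the work surface, if the arm or the gripper's body presses on something with over 40 N, if the wrist force passes 120 N, or if a joint passes its speed limit or range.

## Robot

A 7-joint arm with a two-finger parallel gripper is mounted at the origin on the work surface. World frame = base frame: x ahead of the robot, y to its left, z up, the work surface at z = 0. Lengths are in m, angles in rad, forces in N, time in s.
With the tool pointing down it reaches from about 0.4 to 0.9 m from the base axis. Payload 5.6 kg.
Tool frame: the origin (TCP) lies midway between the tips of the shut fingers; the grasp point (between the pads) lies 19 mm behind it; z points along the fingers, y is the direction in which the jaws open and shut (so a half turn about z gives the same grasp; the last joint's range is limited). The gripper opens to 92 mm and grips with 3 to 60 N. Pads are 20 mm wide; open, the fingers measure 128 mm over their backs; the gripper's body (75 mm by 189 mm) begins 69 mm behind the grasp point.
Start: joints at [1.137, 0.468, -0.012, 1.603, 0.006, 1.071, -0.056], TCP at [0.248, -0.601, 0.215] pointing down, gripper open.
Joint ranges: [-2.53, 2.53], [-0.31, 2.02], [-1.57, 1.55], [0.28, 2.44], [-1.29, 4.43], [0.15, 1.84], [-2.92, 2.92]. Speed limits (rad/s): [2.57, 2.57, 3.14, 3.14, 3.14, 3.14, 3.14].

## Interface

Orientations are given as a unit quaternion [x, y, z, w].
In Python, from bench import env gives the robot as it stands.
- The arm moves only by the shell command python3 -m inch 'ROWS' [FORCE]. ROWS is JSON, a list that holds one entry, the list of rows, each a list of 5 numbers: the opening, from -1 (shut) to 1 (fully open), then the shift along the tool's x, y, z in units of 25 mm (1.0 is 25 mm), then the turn about the tool's z in units of 6 degrees (1.0 is 6 degrees). In form: [[[claw, dx, dy, dz, twist], ...]]. A call has 1 to 8 rows; each row is the pose to reach, as a shift and turn from the pose commanded when the call began, along the tool's axes at that moment; what a row does not reach only later rows make up. A row lasts 1/12 s, in which the tool goes at most 41.7 mm and 7.16 degrees, less where a joint would pass 70% of its speed; a pose out of reach is approached as far as the arm can. A call with a gripper value outside its range is refused whole. The fingers move at their own pace and stop on an object; FORCE is the grip in N (left out, the last holds). Time passes only in rows, so rows that repeat a pose let the fingers close. It gives the time, the measured TCP pose, the force and the opening at its end, in the units of the state.
- env.read_state(): the state, without advancing time (a new reading comes with each control period).
- env.read_camera(name): name is "side" or "top" or "wrist"; returns a dict with "frame" (420x560x3 uint8, red, green, blue), "camera_matrix" (3x3 intrinsics, pixels), "origin" and "orientation" of the camera in the world; the wrist camera has in their place "hand_eye" (4x4, takes a point from camera to tool coordinates, whose origin is the TCP and whose axes are the flange's). Camera axes: x right, y down, z forward; pixel columns grow to the right and rows downward; lengths in m; the calibration is good to about 2 mm. A picture is of the moment at which its call begins: read the wrist's pose just before it. There is no depth.
- env.job_done(): hands the job in, once; it reports no verdict.
The state is a dict: "time_s": time; "joint_positions": joint angles; "joint_velocities": joint speeds; "joint_torque": joint torques, N m; "tool_pos": TCP position; "eef_rot": TCP orientation; "wrist_force": force on the tool from outside, world axes, zero at the start; "moment": the same for the moment, N m; "opening": finger opening in m.
Only numpy, scipy, OpenCV 4.12 (cv2) and the standard library are available. Lean on these libraries where they do the work, as an engineer would, in place of code of your own. Each camera call takes 0.05 s, during which the arm holds its last target. There are 200 camera calls.

## Working session

There is one attempt and no reset: what is moved stays moved. The work goes in short steps, Python scripts to look and compute and a shell command to move; the robot and the scene stay as the last step left them, time stands still between calls to the robot, and variables do not carry over. Pictures are saved under pics/ and viewed, about 12 in all and at most 16, crops included, and the job is handed in when it is done.

```bash
ls; mkdir -p pics; python3 - <<'E'
from bench import env
import cv2
print(env.read_state())
for n in("top","side"):
    c=env.read_camera(n);cv2.imwrite(f"pics/{n}0.png",c["frame"][:,:,::-1]);print(n,c["camera_matrix"],c["origin"],c["orientation"])
print(env.read_camera("wrist")["hand_eye"])
E
```

```text
pics
{'time_s': 0.0, 'joint_positions': array([ 1.13699051,  0.46834844, -0.01159937,  1.60362651,  0.0060374 ,
        1.07140194, -0.05631977]), 'joint_velocities': array([-5.50426715e-04, -3.19096184e-04,  4.24048471e-04,  1.15174249e-05,
        6.42499830e-04,  4.15240799e-04, -1.04471404e-03]), 'joint_torque': array([ 2.27093260e-04, -5.20573318e+01, -1.20314240e-02, -2.43754756e+01,
       -5.66203601e-02,  1.71576336e-02,  1.51698860e-04]), 'tool_pos': array([ 0.24730634, -0.60048164,  0.21365781]), 'eef_rot': array([ 9.80975829e-01,  1.94127940e-01, -2.46423029e-04, -8.39910616e-04]), 'wrist_force': array([-0.40097799, -1.22643171,  0.98202535]), 'moment': array([0.02052087, 0.011705  , 0.02522963]), 'opening': 0.0915429031243071}
top [[401.95018259   0.         277.56365221]
 [  0.         401.95018259 211.4338491 ]
 [  0.           0.           1.        ]] [0.30129029 0.0291198  1.14407831] [ 0.71548395 -0.69599464  0.05115876 -0.03251087]
side [[384.42353577   0.         286.15041593]
 [  0.         384.42353577 217.26574669]
 [  0.           0.           1.        ]] [0.07671968 0.6734584  0.90808241] [-0.2358003   0.90081316 -0.3552457   0.0820632 ]
[[-1.50003613e-04 -9.60084193e-01 -2.79711136e-01  7.99887567e-02]
 [ 9.99999947e-01 -6.34773709e-05 -3.18399855e-04 -2.43623641e-04]
 [ 2.87935340e-04 -2.79711169e-01  9.60084152e-01 -1.68396306e-01]
 [ 0.00000000e+00  0.00000000e+00  0.00000000e+00  1.00000000e+00]]
```

View pics/top0.png

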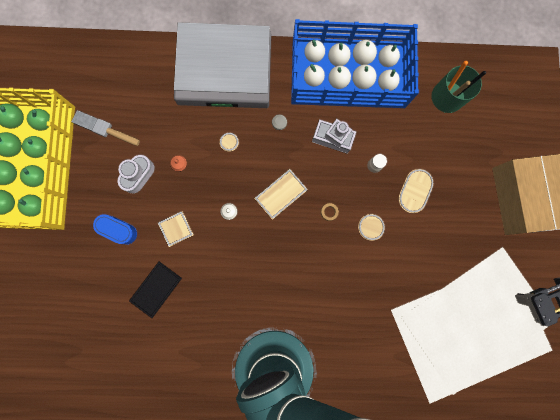

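View pics/side0.png

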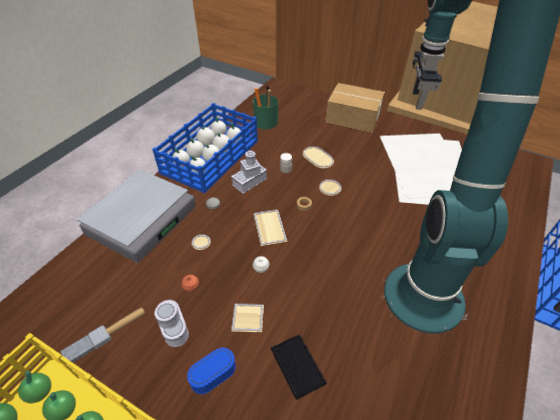

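The trays are wood-coloured: rect (281,194), oval (416,190), square (176,229), round (371,227), small (229,142). Stack A, oval tin under the round one, is at (134,174). Stack B, rect under square under small, is at (335,133). The black pad (155,290) and the blue oval (114,229) are the look-alikes to leave alone. I'll confirm with an enlarged crop and measure.

```bash
cat > h.py <<'E'
from bench import env
import cv2, numpy as np
from scipy.spatial.transform import Rotation as R
def cam(n):
    s=env.read_state(); c=env.read_camera(n)
    if n=="wrist":
        T=np.eye(4);T[:3,:3]=R.from_quat(s["eef_rot"]).as_matrix();T[:3,3]=s["tool_pos"]
        T=T@np.array(c["hand_eye"]); o,r=T[:3,3],T[:3,:3]
    else: o,r=np.array(c["origin"]),R.from_quat(c["orientation"]).as_matrix()
    return c["frame"][:,:,::-1].copy(),np.array(c["camera_matrix"]),o,r
def unproj(px,z,K,o,r):
    px=np.atleast_2d(np.float64(px)); d=np.c_[px,np.ones(len(px))]@np.linalg.inv(K).T@r.T
    return (o+d*((z-o[2])/d[:,2])[:,None])[:,:2]
def proj(P,K,o,r):
    q=(np.atleast_2d(P)-o)@r@K.T; return q[:,:2]/q[:,2:]
def crop(im,cx,cy,w,h,f): return cv2.resize(im[cy-h//2:cy+h//2,cx-w//2:cx+w//2],None,fx=f,fy=f,interpolation=cv2.INTER_CUBIC)
E
python3 - <<'E'
from h import *
im,K,o,r=cam("top")
A=crop(im,134,174,66,66,6);B=crop(im,335,133,66,66,6)
tr=dict(rect=(281,194),oval=(416,190),square=(176,229),round=(371,227),small=(229,142))
C=[crop(im,*p,60,60,2.6) for p in tr.values()]
row=np.hstack([A,B]); C=np.hstack(C); cv2.imwrite("pics/crops.png",np.vstack([row,cv2.resize(C,(row.shape[1],162))]))
hsv=cv2.cvtColor(im,cv2.COLOR_BGR2HSV)
for n,p in tr.items():
    x,y=p; m=np.zeros(im.shape[:2],np.uint8); m[y-32:y+32,x-32:x+32]=(hsv[y-32:y+32,x-32:x+32,2]>115)*255
    m=cv2.morphologyEx(m,cv2.MORPH_CLOSE,np.ones((3,3)))
    c=[k for k in cv2.findContours(m,0,1)[0] if cv2.pointPolygonTest(k,p,False)>=0][0]
    w=unproj(c[:,0,:],0.006,K,o,r); q=cv2.minAreaRect((w*1000).astype(np.float32)); print(n,cv2.minAreaRect(c)[0],q)
for n,p,z in(("A",(134,168),.085),("B",(340,128),.123)): print(n,unproj(p,z,K,o,r))
E
```

```text
rect (280.660888671875, 193.5248565673828) ((489.2857971191406, -6.918357849121094), (81.75885009765625, 135.57554626464844), 41.779842376708984)
oval (415.67242431640625, 190.5689697265625) ((510.1294250488281, -398.0244140625), (82.90811157226562, 135.55105590820312), 67.55474853515625)
square (175.14462280273438, 228.2569580078125) ((381.1175842285156, 288.1724853515625), (78.6486587524414, 78.95679473876953), 27.515853881835938)
round (371.0, 226.5) ((401.0098571777344, -268.1238708496094), (76.05348205566406, 76.29805755615234), 45.755462646484375)
small (228.5, 141.5) ((637.334716796875, 148.51393127441406), (56.72671127319336, 55.014617919921875), 2.150144577026367)
A [[0.53286757 0.38790993]]
B [[ 0.64932174 -0.15507706]]
```

View pics/crops.png

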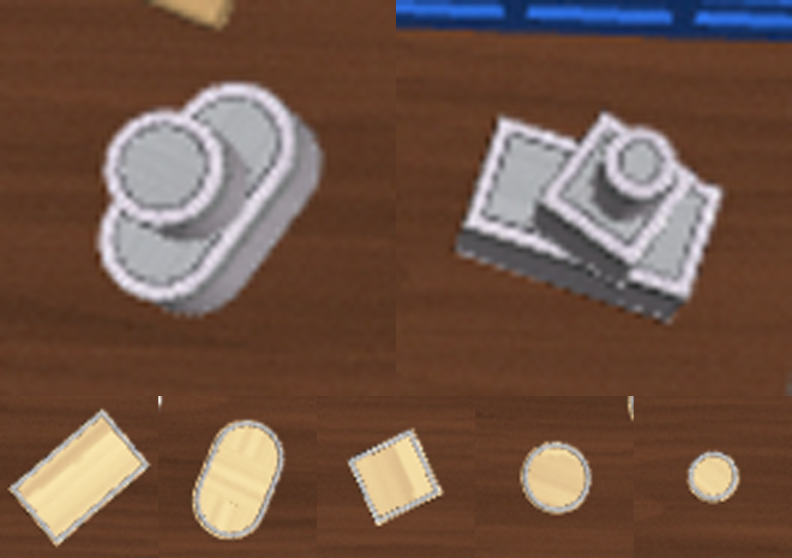

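The crops confirm both stacks and the trays, and the measured outer sizes match (135x81, 78x78, 76, 56 mm). Next I compute the tin poses from the crop corners and write a "how far to go" helper.

```bash
cat >> h.py <<'E'
def go(x,y,z,jaw=None,print_=True):
    """rows needed: shift in tool axes (25mm units), twist (6deg units) so that jaw axis is at world angle jaw deg"""
    s=env.read_state(); r=R.from_quat(s["eef_rot"]).as_matrix(); p=s["tool_pos"]
    d=r.T@(np.array([x,y,z])-p)/.025
    j=np.degrees(np.arctan2(r[1,1],r[0,1])); t=0
    if jaw is not None: t=-((jaw-j+90)%180-90)/6
    print("t",round(s["time_s"],2),"q7",round(s["joint_positions"][6],2),"jaw",round(j,1),"pos",np.round(p,4),"tilt",np.round(r[:2,2],4),"open",round(s["opening"],4),"F",np.round(s["wrist_force"],1))
    print("  -> d",np.round(d,2),"twist",round(t,2),"(other",round(t-30*np.sign(t),2),")")
E
python3 - <<'E'
from h import *
im,K,o,r=cam("top")
A=np.array([101,141]);B=np.array([302,100])
f=lambda pts,org,z,ox=0: unproj((np.array(pts,float)-[ox,0])/6-.42+org,z,K,o,r)
print("round",f([[163,167]],A,.085)); ov=f([[236,141],[158,243]],A,.045); print("oval",ov,ov.mean(0),np.degrees(np.arctan2(*(ov[0]-ov[1])[::-1])),np.linalg.norm(ov[0]-ov[1]),"want .054")
print("small",f([[641,161]],B,.123,396))
for n,c,z in(("sq",[[603,113],[692,182],[630,266],[547,206]],.085),("rect",[[500,116],[722,187],[686,298],[463,230]],.045)):
    w=f(c,B,z,396); print(n,w.round(4).tolist(),w.mean(0)); 
    for i in range(4): e=w[(i+1)%4]-w[i]; print("  ",np.linalg.norm(e),np.degrees(np.arctan2(e[1],e[0])))
# crate front edge ground line, near face, if z=0 or z=.08
for z in(0,.08): print("crate",z,unproj([[293,104],[414,107]],z,K,o,r).round(3).tolist())
ims,K2,o2,r2=cam("side"); print("side base of crate",unproj([[200,184],[256,143]],0,K2,o2,r2).round(3).tolist())
go(0.647,-0.16,.25,0)
E
```

```text
round [[0.5312145  0.40429963]]
oval [[0.5531826  0.38601586]
 [0.50435571 0.41827159]] [0.52876916 0.40214372] -33.4493104975204 0.05851920693814282 want .054
small [[ 0.65386901 -0.16143635]]
sq [[0.689, -0.1509], [0.6579, -0.1919], [0.6176, -0.1639], [0.6443, -0.1258]] [ 0.65223025 -0.15812621]
   0.0514638684399161 -127.17738347203847
   0.04912983048047521 145.1348329969919
   0.04652501340193406 54.94064635677195
   0.051282813895494404 -29.385391206413136
rect [[0.7004, -0.1088], [0.6695, -0.2146], [0.615, -0.1977], [0.6443, -0.0921]] [ 0.65729608 -0.15328976]
   0.11021156748493967 -106.32431378250816
   0.057003686118740356 162.79437993072932
   0.10957762709843413 74.5065175815718
   0.05858630078084934 -16.55053707226418
crate 0 [[0.76, -0.037], [0.764, -0.399]]
crate 0.08 [[0.728, -0.032], [0.732, -0.369]]
side base of crate [[0.802, -0.059], [0.76, -0.358]]
t 0.3 q7 -0.06 jaw -67.6 pos [ 0.2475 -0.6008  0.2143] tilt [-0.0002  0.0005] open 0.092 F [ 0.5 -0.2 -0.1]
  -> d [ 21.49 -10.22  -1.42] twist -11.27 (other 18.73 )
```

```bash
python3 -m inch '[[[1,1.36,-0.64,0,0],[1,2.72,-1.28,0,0],[1,4.08,-1.92,0,0],[1,5.44,-2.56,0,0],[1,6.8,-3.2,0,0],[1,8.16,-3.84,0,0],[1,9.52,-4.48,0,0],[1,10.9,-5.05,0,0]]]' 20
python3 -m inch '[[[1,1.36,-0.64,0,-0.8],[1,2.72,-1.28,0,-1.6],[1,4.08,-1.92,0,-2.4],[1,5.44,-2.56,0,-3.2],[1,6.8,-3.2,0,-4],[1,8.16,-3.84,0,-4.8],[1,9.52,-4.48,0,-5.4],[1,10.8,-5.0,0,-5.4]]]'
python3 - <<'E'
from h import *
go(.654,-.161,.14,-35)
im,K,o,r=cam("wrist")
P=[[.654,-.161,.123],[.652,-.158,.085],[.657,-.153,.045]]
for p,c in zip(proj(P,K,o,r),((0,0,255),(0,255,0),(255,0,0))): cv2.drawMarker(im,tuple(int(v) for v in p),c,0,14,1); print(p)
cv2.imwrite("pics/w1.png",im)
E
```

```text
time_s: 0.97
tool_pos: [0.4523, -0.3788, 0.2148]
eef_rot: [0.981, 0.194, -0.0, 0.0]
wrist_force: [0.7, 0.3, 0.1]
opening: 0.0919
time_s: 1.63
tool_pos: [0.6546, -0.1598, 0.2146]
eef_rot: [0.887, 0.462, 0.0, -0.0]
wrist_force: [0.5, -0.3, 0.4]
opening: 0.0919
t 1.63 q7 -0.54 jaw -35.0 pos [ 0.6546 -0.1598  0.2146] tilt [0.     0.0006] open 0.0919 F [ 0.5 -0.3  0.4]
  -> d [-0.05  0.01  2.98] twist -0.0 (other 30.0 )
[277.43453457 216.51360342]
[273.66828409 202.39979446]
[275.29919842 185.25571827]
```

View pics/w1.png

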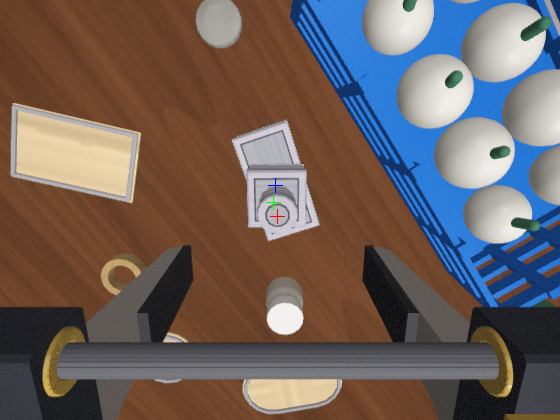

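The wrist view shows the small tin's top at (277,215), right on its red marker. The jaws are aligned with the square tin and the path is clear, so I descend, grip and lift the small tin.

```bash
python3 -m inch '[[[1,-0.05,0,1,0],[1,-0.05,0,2,0],[1,-0.05,0,3,0],[1,-0.05,0,3.8,0],[1,-0.05,0,4.4,0],[1,-0.05,0,4.75,0],[1,-0.05,0,4.9,0],[1,-0.05,0,4.9,0]]]' 15
python3 -m inch '[[[-0.4,0,0,0,0],[-0.6,0,0,0,0],[-0.8,0,0,0,0],[-1,0,0,0,0],[-1,0,0,0,0],[-1,0,0,0,0],[-1,0,0,0,0],[-1,0,0,0,0]]]' 15
python3 -m inch '[[[-1,0,0,0,0],[-1,0,0,0,0],[-1,0,0,0,0],[-1,0,0,-0.1,0],[-1,0,0,-0.4,0],[-1,0,0,-1,0],[-1,0,0,-1.8,0],[-1,0,0,-2.8,0]]]' 15
python3 - <<'E'
from h import *
go(.637,.1485,.16,-35)
E
```

```text
time_s: 2.35
tool_pos: [0.6524, -0.1632, 0.0915]
eef_rot: [0.888, 0.46, -0.0, -0.0]
wrist_force: [0.3, 0.3, -0.1]
opening: 0.092
time_s: 3.02
tool_pos: [0.6528, -0.1631, 0.0921]
eef_rot: [0.888, 0.46, -0.0, 0.0]
wrist_force: [0.3, -0.4, 1.0]
opening: 0.0406
time_s: 3.68
tool_pos: [0.6518, -0.1629, 0.1619]
eef_rot: [0.888, 0.46, -0.001, -0.001]
wrist_force: [1.1, -0.3, -0.3]
opening: 0.0317
t 3.68 q7 -0.56 jaw -35.2 pos [ 0.6518 -0.1629  0.1619] tilt [-0.0026  0.0006] open 0.0317 F [ 1.1 -0.3 -0.3]
  -> d [ 9.84 -7.67  0.09] twist -0.03 (other 29.97 )
```

```bash
python3 -m inch '[[[-1,0.4,-0.3,0,0],[-1,1.2,-0.93,0,0],[-1,2.3,-1.8,0,0],[-1,3.5,-2.7,0,0],[-1,4.7,-3.65,0,0],[-1,5.9,-4.6,0,0],[-1,7.1,-5.5,0,0],[-1,8.1,-6.3,0,0]]]'
python3 -m inch '[[[-1,0.8,-0.6,0,0],[-1,1.3,-1.05,0,0],[-1,1.6,-1.3,0,0],[-1,1.74,-1.37,0,0],[-1,1.74,-1.37,0.3,0],[-1,1.74,-1.37,0.9,0],[-1,1.74,-1.37,1.7,0],[-1,1.74,-1.37,2.5,0]]]'
python3 -m inch '[[[-1,0,0,0.8,0],[-1,0,0,1.4,0],[-1,0,0,1.9,0],[-1,0,0,2.3,0],[-1,0,0,2.6,0],[-1,0,0,2.8,0],[-1,0,0,2.8,0],[-1,0,0,2.8,0]]]'
python3 - <<'E'
from h import *
go(.637,.1485,.0115,-35)
im,K,o,r=cam("wrist")
c=proj([[.637,.1485,.004]],K,o,r)[0];cv2.drawMarker(im,tuple(int(v) for v in c),(0,0,255),0,14,1)
cv2.imwrite("pics/w2.png",im)
E
```

```text
time_s: 4.35
tool_pos: [0.6401, 0.097, 0.1622]
eef_rot: [0.887, 0.461, 0.0, -0.0]
wrist_force: [0.4, 0.1, 0.2]
opening: 0.0316
time_s: 5.02
tool_pos: [0.6387, 0.1458, 0.0987]
eef_rot: [0.889, 0.459, 0.0, 0.001]
wrist_force: [0.3, -1.6, -0.9]
opening: 0.0316
time_s: 5.68
tool_pos: [0.6383, 0.1486, 0.0299]
eef_rot: [0.888, 0.46, 0.0, 0.0]
wrist_force: [0.2, -0.3, -2.2]
opening: 0.0316
t 5.68 q7 -1.1 jaw -35.2 pos [0.6383 0.1486 0.0299] tilt [0.0006 0.0001] open 0.0316 F [ 0.2 -0.3 -2.2]
  -> d [-0.03 -0.04  0.74] twist -0.03 (other 29.97 )
```

View pics/w2.png

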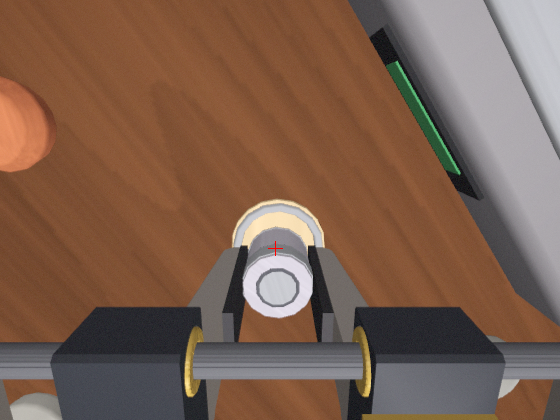

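The tray centre (278,246) agrees with my marker, and the tin hangs over it. I lower and release it, then lift.

```bash
python3 -m inch '[[[-1,0,0,0.3,0],[-1,0,0,0.5,0],[-1,0,0,0.65,0],[-1,0,0,0.74,0],[-1,0,0,0.76,0],[-1,0,0,0.76,0],[-1,0,0,0.76,0],[-1,0,0,0.76,0]]]'
python3 -m inch '[[[-0.3,0,0,0,0],[-0.2,0,0,0,0],[0,0,0,0,0],[0.2,0,0,0,0],[0.2,0,0,0,0],[0.2,0,0,0,0],[0.2,0,0,-0.4,0],[0.2,0,0,-1,0]]]'
python3 -m inch '[[[0.5,0,0,-1,0],[1,0,0,-2,0],[1,0,0,-3,0],[1,0,0,-4,0],[1,0,0,-5,0],[1,0,0,-5.2,0],[1,0,0,-5.2,0]]]'
python3 - <<'E'
from h import *
go(.652,-.158,.16,-35)
im,K,o,r=cam("wrist")
a=crop(im,280,250,200,200,2)
im,K,o,r=cam("top")
cv2.imwrite("pics/c3.png",np.hstack([a,crop(im,335,133,66,66,6)]))
E
```

```text
time_s: 6.4
tool_pos: [0.6376, 0.1483, 0.011]
eef_rot: [0.888, 0.46, -0.001, 0.0]
wrist_force: [-2.4, -0.9, 5.9]
opening: 0.0316
time_s: 7.07
tool_pos: [0.6368, 0.1481, 0.035]
eef_rot: [0.888, 0.46, -0.002, -0.0]
wrist_force: [0.1, -1.1, -0.1]
opening: 0.055
time_s: 7.65
tool_pos: [0.6396, 0.149, 0.1694]
eef_rot: [0.888, 0.46, 0.003, 0.001]
wrist_force: [-0.3, -0.5, -0.6]
opening: 0.0916
t 7.65 q7 -1.05 jaw -35.2 pos [0.6396 0.149  0.1694] tilt [0.006  0.0013] open 0.0916 F [-0.3 -0.5 -0.6]
  -> d [-9.75  7.48  0.36] twist -0.04 (other 29.96 )Traceback (most recent call last):
  File "<stdin>", line 6, in <module>
    return _nx.concatenate(arrs, 1, dtype=dtype, casting=casting)
           ~~~~~~~~~~~~~~~^^^^^^^^^^^^^^^^^^^^^^^^^^^^^^^^^^^^^^^
ValueError: all the input array dimensions except for the concatenation axis must match exactly, but along dimension 0, the array at index 0 has size 400 and the array at index 1 has size 396
```

```bash
python3 - <<'E'
from h import *
im,K,o,r=cam("wrist"); c=proj([[.637,.1485,.042]],K,o,r)[0];cv2.drawMarker(im,tuple(int(v) for v in c),(0,0,255),0,14,1)
a=crop(im,280,210,200,200,2)
im,K,o,r=cam("top")
cv2.imwrite("pics/c3.png",np.hstack([a,cv2.resize(crop(im,335,133,66,66,6),(400,400))]))
go(.652,-.158,.16,-35)
E
```

```text
t 7.85 q7 -1.05 jaw -35.2 pos [0.637  0.1481 0.1641] tilt [-0.0025 -0.0008] open 0.0918 F [-0.   0.8  0.9]
  -> d [-9.66  7.55  0.17] twist -0.04 (other 29.96 )
```

View pics/c3.png

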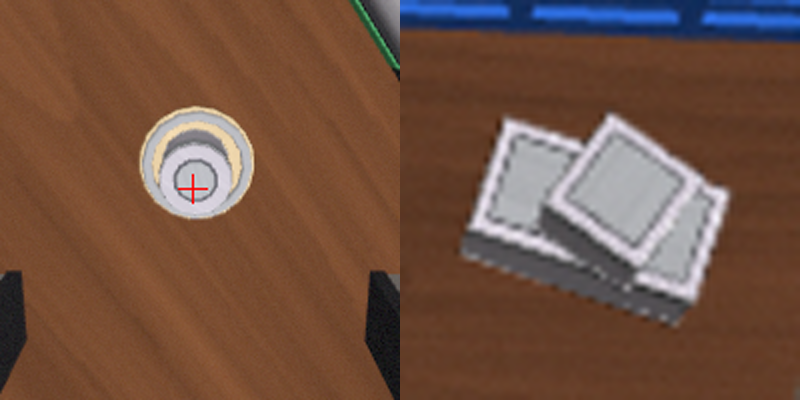

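The small tin is inside its rim, about 4 mm off centre. Next is the square tin.

```bash
python3 -m inch '[[[1,-1,0.8,0,0],[1,-2.2,1.73,0,0],[1,-3.4,2.67,0,0],[1,-4.6,3.6,0,0],[1,-5.8,4.55,0,0],[1,-7,5.5,0,0],[1,-8.2,6.45,0,0],[1,-9.0,7.1,0,0]]]'
python3 -m inch '[[[1,-0.4,0.3,0,0],[1,-0.57,0.45,0,0],[1,-0.57,0.45,0,0],[1,-0.57,0.45,0,0]]]'
python3 - <<'E'
from h import *
go(.6535,-.156,.055,-35)
E
```

```text
time_s: 8.52
tool_pos: [0.6519, -0.1428, 0.1637]
eef_rot: [0.889, 0.458, -0.002, -0.0]
wrist_force: [-0.3, -1.6, -0.4]
opening: 0.0923
time_s: 8.85
tool_pos: [0.6542, -0.1532, 0.165]
eef_rot: [0.887, 0.461, 0.0, -0.001]
wrist_force: [0.1, 0.9, 0.2]
opening: 0.0916
t 8.85 q7 -0.57 jaw -35.1 pos [ 0.6542 -0.1532  0.165 ] tilt [-0.0008  0.0018] open 0.0916 F [0.1 0.9 0.2]
  -> d [-0.11  0.05  4.4 ] twist -0.01 (other 29.99 )
```

```bash
python3 -m inch '[[[1,-0.1,0.03,1,0],[1,-0.1,0.03,2,0],[1,-0.1,0.03,3,0],[1,-0.1,0.03,3.7,0],[1,-0.1,0.03,4.1,0],[1,-0.1,0.03,4.35,0],[1,-0.1,0.03,4.35,0],[1,-0.1,0.03,4.35,0]]]'
python3 -m inch '[[[0.2,0,0,0,0],[0,0,0,0,0],[-0.2,0,0,0,0],[-0.5,0,0,0,0],[-1,0,0,0,0],[-1,0,0,0,0],[-1,0,0,0,0],[-1,0,0,0,0]]]' 20
python3 -m inch '[[[-1,0,0,0,0],[-1,0,0,0,0],[-1,0,0,-0.1,0],[-1,0,0,-0.4,0],[-1,0,0,-1,0],[-1,0,0,-1.8,0],[-1,0,0,-2.8,0],[-1,0,0,-3.6,0]]]'
python3 -m inch '[[[-1,0,0,-0.3,0],[-1,0,0,-0.4,0],[-1,0,0,-0.4,0]]]'
python3 - <<'E'
from h import *
go(.381,.288,.15,27.5);go(.381,.288,.15,-62.5)
E
```

```text
time_s: 9.52
tool_pos: [0.6541, -0.1573, 0.0576]
eef_rot: [0.888, 0.461, 0.001, 0.0]
wrist_force: [-0.6, 0.3, 0.1]
opening: 0.092
time_s: 10.18
tool_pos: [0.6535, -0.1585, 0.057]
eef_rot: [0.888, 0.46, 0.0, 0.0]
wrist_force: [-0.0, 0.4, 1.9]
opening: 0.0517
time_s: 10.85
tool_pos: [0.6539, -0.1582, 0.1497]
eef_rot: [0.888, 0.46, 0.001, 0.0]
wrist_force: [0.7, -0.4, -0.6]
opening: 0.0517
time_s: 11.1
tool_pos: [0.6535, -0.1584, 0.1576]
eef_rot: [0.888, 0.46, 0.0, 0.0]
wrist_force: [-0.1, 0.4, -0.4]
opening: 0.0517
t 11.1 q7 -0.57 jaw -35.2 pos [ 0.6535 -0.1584  0.1576] tilt [ 0.0009 -0.0004] open 0.0517 F [-0.1  0.4 -0.4]
  -> d [  8.3  -19.2    0.29] twist -10.45 (other 19.55 )
t 11.1 q7 -0.57 jaw -35.2 pos [ 0.6535 -0.1584  0.1576] tilt [ 0.0009 -0.0004] open 0.0517 F [-0.1  0.4 -0.4]
  -> d [  8.3  -19.2    0.29] twist 4.55 (other -25.45 )
```

```bash
python3 -m inch '[[[-1,0.2,-0.46,0,0],[-1,0.6,-1.39,0,0],[-1,1.1,-2.55,0,0],[-1,1.65,-3.8,0,0],[-1,2.2,-5.1,0,0],[-1,2.75,-6.35,0,0],[-1,3.3,-7.6,0,0],[-1,3.85,-8.9,0,0]]]'
python3 -m inch '[[[-1,0.55,-1.27,0,0.5],[-1,1.1,-2.55,0,1.2],[-1,1.65,-3.8,0,1.9],[-1,2.2,-5.1,0,2.6],[-1,2.75,-6.35,0,3.3],[-1,3.3,-7.6,0,3.9],[-1,3.75,-8.7,0,4.3],[-1,4.1,-9.5,0,4.55]]]'
python3 -m inch '[[[-1,0.1,-0.4,0,0],[-1,0.12,-0.6,0,0],[-1,0.15,-0.7,0.1,0],[-1,0.15,-0.7,0.1,0],[-1,0.15,-0.7,0.1,0]]]'
python3 - <<'E'
from h import *
go(.381,.288,.016,-62.5)
E
```

```text
time_s: 11.77
tool_pos: [0.5243, 0.0502, 0.1554]
eef_rot: [0.888, 0.46, -0.001, -0.001]
wrist_force: [0.6, -0.1, 0.6]
opening: 0.0518
time_s: 12.43
tool_pos: [0.3884, 0.2712, 0.1557]
eef_rot: [0.971, 0.238, -0.001, 0.0]
wrist_force: [0.2, 0.4, -1.1]
opening: 0.0521
time_s: 12.85
tool_pos: [0.388, 0.2851, 0.1537]
eef_rot: [0.972, 0.237, -0.001, 0.0]
wrist_force: [0.0, -0.1, -1.0]
opening: 0.0521
t 12.85 q7 -1.94 jaw -62.6 pos [0.388  0.2851 0.1537] tilt [-0.0008 -0.0011] open 0.0521 F [ 0.  -0.1 -1. ]
  -> d [-0.19 -0.23  5.51] twist -0.02 (other 29.98 )
```

```bash
python3 -m inch '[[[-1,-0.1,-0.1,0.5,0],[-1,-0.19,-0.23,1.2,0],[-1,-0.19,-0.23,2,0],[-1,-0.19,-0.23,2.8,0],[-1,-0.19,-0.23,3.6,0],[-1,-0.19,-0.23,4.2,0],[-1,-0.19,-0.23,4.6,0],[-1,-0.19,-0.23,4.6,0]]]'
python3 - <<'E'
from h import *
go(.381,.288,.016,-62.5)
im,K,o,r=cam("wrist")
c=proj([[.381,.288,.004]],K,o,r)[0];cv2.drawMarker(im,tuple(int(v) for v in c),(0,0,255),0,14,1)
cv2.imwrite("pics/w4.png",im)
E
```

```text
time_s: 13.52
tool_pos: [0.3801, 0.2876, 0.0375]
eef_rot: [0.972, 0.237, -0.002, 0.001]
wrist_force: [0.6, -0.8, -0.4]
opening: 0.0517
t 13.52 q7 -2.07 jaw -62.6 pos [0.3801 0.2876 0.0375] tilt [-0.0029 -0.0026] open 0.0517 F [ 0.6 -0.8 -0.4]
  -> d [0.04 0.   0.86] twist -0.02 (other 29.98 )
```

View pics/w4.png

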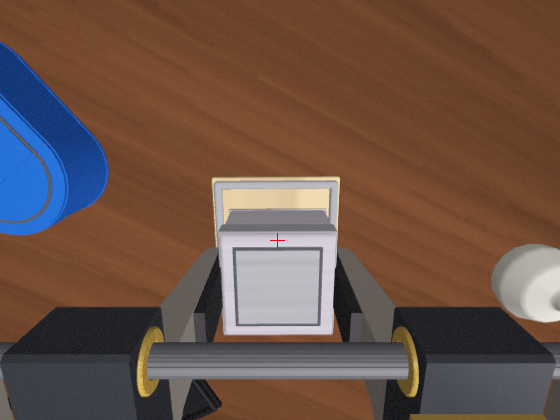

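```bash
python3 -m inch '[[[-1,0.04,0,0.3,0],[-1,0.04,0,0.55,0],[-1,0.04,0,0.7,0],[-1,0.04,0,0.8,0],[-1,0.04,0,0.86,0],[-1,0.04,0,0.88,0],[-1,0.04,0,0.88,0],[-1,0.04,0,0.88,0]]]'
python3 -m inch '[[[0.2,0,0,0,0],[0.3,0,0,0,0],[0.4,0,0,0,0],[0.5,0,0,0,0],[0.5,0,0,0,0],[0.5,0,0,-0.2,0],[0.5,0,0,-0.8,0],[0.5,0,0,-1.6,0]]]'
python3 -m inch '[[[1,0,0,-1,0],[1,0,0,-2.2,0],[1,0,0,-3.4,0],[1,0,0,-4.2,0],[1,0,0,-4.5,0],[1,0,0,-4.5,0],[1,0,0,-4.5,0]]]'
python3 - <<'E'
from h import *
im,K,o,r=cam("wrist")
for q in((.381,.288,.044),(.381,.288,.004)):
  c=proj([q],K,o,r)[0];cv2.drawMarker(im,tuple(int(v) for v in c),(0,0,255),0,14,1)
a=crop(im,280,210,200,200,2)
t,*_=cam("top"); b=crop(t,134,174,66,66,6)
cv2.imwrite("pics/c5.png",np.hstack([a,cv2.resize(b,(400,400))]))
go(.531,.404,.16,57)
E
```

```text
time_s: 14.23
tool_pos: [0.3815, 0.29, 0.0175]
eef_rot: [0.971, 0.238, 0.0, -0.0]
wrist_force: [0.5, -0.5, -1.2]
opening: 0.0521
time_s: 14.9
tool_pos: [0.3804, 0.2892, 0.057]
eef_rot: [0.971, 0.238, -0.001, 0.001]
wrist_force: [-0.1, 0.3, 1.3]
opening: 0.0691
time_s: 15.48
tool_pos: [0.3812, 0.2895, 0.1694]
eef_rot: [0.971, 0.237, -0.0, 0.0]
wrist_force: [0.6, -1.1, -0.8]
opening: 0.0915
t 15.58 q7 -1.95 jaw -62.5 pos [0.3806 0.2892 0.1683] tilt [-0.0024 -0.0016] open 0.0919 F [-0.2  0.1  0.1]
  -> d [ 7.46 -1.3   0.31] twist 10.08 (other -19.92 )
```

View pics/c5.png

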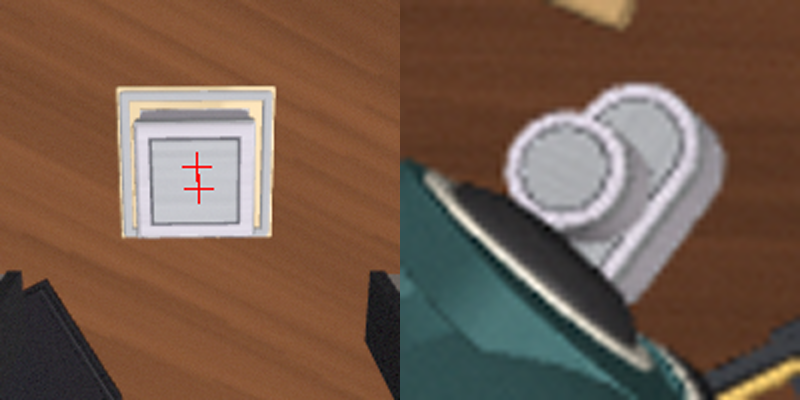

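The square tin is seated. Next is the round tin, keeping the present jaw angle because it is round.

```bash
python3 -m inch '[[[1,1,-0.17,0,0],[1,2.2,-0.38,0,0],[1,3.4,-0.6,0,0],[1,4.6,-0.8,0,0],[1,5.8,-1.0,0,0],[1,6.8,-1.2,0,0],[1,7.35,-1.3,0.3,0],[1,7.5,-1.3,0.3,0]]]'
python3 -m inch '[[[1,0,0,0,0],[1,0,0,0,0]]]'
python3 - <<'E'
from h import *
go(.5315,.4045,.057,-62.5)
im,K,o,r=cam("wrist")
for q in((.5315,.4045,.085),(.529,.402,.045)):
  c=proj([q],K,o,r)[0];cv2.drawMarker(im,tuple(int(v) for v in c),(0,0,255),0,14,1)
cv2.imwrite("pics/w6.png",im)
E
```

```text
time_s: 16.25
tool_pos: [0.5328, 0.4058, 0.1582]
eef_rot: [0.971, 0.238, -0.002, 0.001]
wrist_force: [-1.1, -1.2, -0.8]
opening: 0.0922
time_s: 16.42
tool_pos: [0.5316, 0.4046, 0.1608]
eef_rot: [0.971, 0.238, -0.001, 0.001]
wrist_force: [-0.9, -0.6, 0.7]
opening: 0.0914
t 16.42 q7 -1.97 jaw -62.5 pos [0.5316 0.4046 0.1608] tilt [-0.0026 -0.0019] open 0.0914 F [-0.9 -0.6  0.7]
  -> d [ 0.01 -0.    4.15] twist 0.0 (other -30.0 )
```

View pics/w6.png

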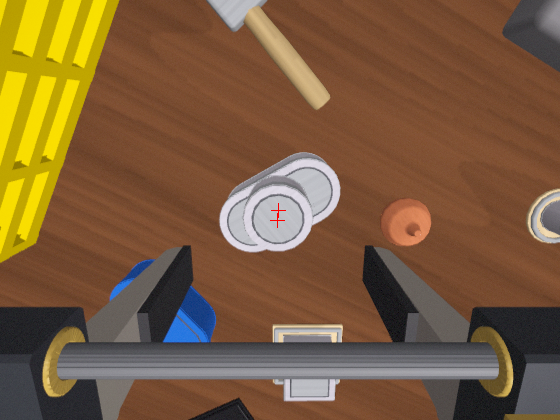

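Both marker and tin centre sit at (278,216). I descend and grip.

```bash
python3 -m inch '[[[1,0,0,1,0],[1,0,0,2,0],[1,0,0,3,0],[1,0,0,3.6,0],[1,0,0,4,0],[1,0,0,4.15,0],[1,0,0,4.15,0],[1,0,0,4.15,0]]]'
python3 -m inch '[[[0.2,0,0,0,0],[0,0,0,0,0],[-0.2,0,0,0,0],[-0.5,0,0,0,0],[-1,0,0,0,0],[-1,0,0,0,0],[-1,0,0,0,0],[-1,0,0,0,0]]]' 20
python3 -m inch '[[[-1,0,0,0,0],[-1,0,0,0,0],[-1,0,0,-0.1,0],[-1,0,0,-0.4,0],[-1,0,0,-1,0],[-1,0,0,-1.8,0],[-1,0,0,-2.8,0],[-1,0,0,-3.6,0]]]'
python3 -m inch '[[[-1,0,0,-0.3,0],[-1,0,0,-0.4,0],[-1,0,0,-0.4,0]]]'
python3 - <<'E'
from h import *
go(.401,-.268,.15,-62.5)
E
```

```text
time_s: 17.13
tool_pos: [0.5333, 0.4058, 0.0597]
eef_rot: [0.971, 0.238, 0.001, -0.0]
wrist_force: [0.7, -0.6, 0.1]
opening: 0.092
time_s: 17.8
tool_pos: [0.5328, 0.4053, 0.0587]
eef_rot: [0.971, 0.238, 0.0, 0.0]
wrist_force: [-0.8, 0.5, 1.4]
opening: 0.0513
time_s: 18.47
tool_pos: [0.5331, 0.4058, 0.1515]
eef_rot: [0.971, 0.238, 0.001, -0.0]
wrist_force: [1.4, 0.2, -0.5]
opening: 0.0518
time_s: 18.72
tool_pos: [0.5329, 0.4053, 0.1593]
eef_rot: [0.971, 0.238, 0.001, -0.0]
wrist_force: [-0.6, -0.1, -1.8]
opening: 0.0517
t 18.72 q7 -1.97 jaw -62.5 pos [0.5329 0.4053 0.1593] tilt [0.001  0.0005] open 0.0517 F [-0.6 -0.1 -1.8]
  -> d [-17.11  21.46   0.35] twist -0.0 (other 30.0 )
```

```bash
python3 -m inch '[[[-1,-0.3,0.38,0,0],[-1,-0.9,1.13,0,0],[-1,-1.6,2,0,0],[-1,-2.35,2.95,0,0],[-1,-3.1,3.89,0,0],[-1,-3.85,4.83,0,0],[-1,-4.6,5.77,0,0],[-1,-5.35,6.71,0,0]]]'
python3 -m inch '[[[-1,-0.75,0.94,0,0],[-1,-1.5,1.88,0,0],[-1,-2.25,2.82,0,0],[-1,-3,3.76,0,0],[-1,-3.75,4.7,0,0],[-1,-4.5,5.64,0,0],[-1,-5.25,6.58,0,0],[-1,-6,7.52,0,0]]]'
python3 -m inch '[[[-1,-0.75,0.94,0,0],[-1,-1.5,1.88,0,0],[-1,-2.25,2.82,0,0],[-1,-3,3.76,0,0],[-1,-3.75,4.7,0,0],[-1,-4.5,5.64,0,0],[-1,-5.25,6.58,0,0],[-1,-5.6,7.0,0,0]]]'
python3 -m inch '[[[-1,-0.15,0.2,0,0],[-1,-0.16,0.22,0,0],[-1,-0.16,0.23,0,0],[-1,-0.16,0.23,0,0]]]'
python3 - <<'E'
from h import *
go(.401,-.268,.018,-62.5)
E
```

```text
time_s: 19.38
tool_pos: [0.4897, 0.1919, 0.157]
eef_rot: [0.971, 0.237, -0.002, 0.0]
wrist_force: [0.4, -0.1, -2.0]
opening: 0.0516
time_s: 20.05
tool_pos: [0.4429, -0.0432, 0.1574]
eef_rot: [0.971, 0.237, -0.001, -0.0]
wrist_force: [0.8, -0.3, -0.6]
opening: 0.0517
time_s: 20.72
tool_pos: [0.3987, -0.2649, 0.1574]
eef_rot: [0.972, 0.235, -0.001, -0.0]
wrist_force: [0.7, -0.5, -1.3]
opening: 0.0514
time_s: 21.05
tool_pos: [0.4009, -0.2666, 0.1582]
eef_rot: [0.971, 0.238, -0.0, -0.001]
wrist_force: [-0.6, 0.9, -0.2]
opening: 0.052
t 21.05 q7 -0.62 jaw -62.4 pos [ 0.4009 -0.2666  0.1582] tilt [-0.0007  0.001 ] open 0.052 F [-0.6  0.9 -0.2]
  -> d [-0.02  0.06  5.61] twist 0.02 (other -29.98 )
```

```bash
python3 -m inch '[[[-1,0,0.05,0.5,0],[-1,0,0.05,1.2,0],[-1,0,0.05,2,0],[-1,0,0.05,2.8,0],[-1,0,0.05,3.6,0],[-1,0,0.05,4.3,0],[-1,0,0.05,4.7,0],[-1,0,0.05,4.7,0]]]'
python3 - <<'E'
from h import *
go(.401,-.268,.018,-62.5)
im,K,o,r=cam("wrist")
c=proj([[.401,-.268,.004]],K,o,r)[0];cv2.drawMarker(im,tuple(int(v) for v in c),(0,0,255),0,14,1)
cv2.imwrite("pics/w7.png",im)
E
```

```text
time_s: 21.72
tool_pos: [0.4005, -0.2672, 0.0393]
eef_rot: [0.971, 0.239, -0.001, -0.002]
wrist_force: [0.2, -0.3, -1.6]
opening: 0.0516
t 21.72 q7 -0.65 jaw -62.4 pos [ 0.4005 -0.2672  0.0393] tilt [-0.0034  0.0025] open 0.0516 F [ 0.2 -0.3 -1.6]
  -> d [0.   0.04 0.85] twist 0.02 (other -29.98 )
```

View pics/w7.png

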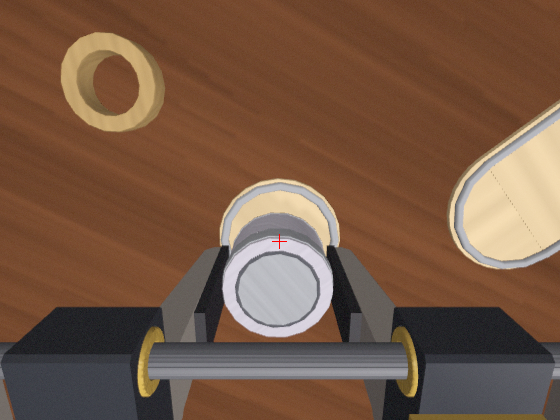

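```bash
python3 -m inch '[[[-1,0,0.03,0.3,0],[-1,0,0.03,0.55,0],[-1,0,0.03,0.7,0],[-1,0,0.03,0.8,0],[-1,0,0.03,0.86,0],[-1,0,0.03,0.88,0],[-1,0,0.03,0.88,0],[-1,0,0.03,0.88,0]]]'
python3 -m inch '[[[0.2,0,0,0,0],[0.3,0,0,0,0],[0.4,0,0,0,0],[0.5,0,0,0,0],[0.5,0,0,0,0],[0.5,0,0,-0.2,0],[0.5,0,0,-0.8,0],[0.5,0,0,-1.6,0]]]'
python3 -m inch '[[[1,0,0,-1,0],[1,0,0,-2.2,0],[1,0,0,-3.4,0],[1,0,0,-4.2,0],[1,0,0,-4.5,0],[1,0,0,-4.5,0],[1,0,0,-4.5,0]]]'
python3 - <<'E'
from h import *
im,K,o,r=cam("wrist")
for q in((.401,-.268,.044),(.401,-.268,.004)):
  c=proj([q],K,o,r)[0];cv2.drawMarker(im,tuple(int(v) for v in c),(0,0,255),0,14,1)
a=crop(im,280,210,200,200,2)
t,*_=cam("top"); b=crop(t,335,133,66,66,6)
cv2.imwrite("pics/c8.png",np.hstack([a,cv2.resize(b,(400,400))]))
go(.657,-.153,.16,-16.5)
E
```

```text
time_s: 22.43
tool_pos: [0.402, -0.27, 0.0193]
eef_rot: [0.971, 0.238, 0.0, 0.0]
wrist_force: [0.4, -0.2, -1.4]
opening: 0.0513
time_s: 23.1
tool_pos: [0.4008, -0.2692, 0.0587]
eef_rot: [0.971, 0.238, -0.001, -0.001]
wrist_force: [0.5, 0.1, 0.4]
opening: 0.0687
time_s: 23.68
tool_pos: [0.4014, -0.2697, 0.1711]
eef_rot: [0.971, 0.238, -0.0, -0.0]
wrist_force: [-0.2, 0.2, -0.0]
opening: 0.0919
t 23.78 q7 -0.61 jaw -62.5 pos [ 0.4009 -0.2693  0.1701] tilt [-0.0025  0.0015] open 0.0923 F [-0.4 -1.  -0.2]
  -> d [11.24  0.6   0.38] twist -7.67 (other 22.33 )
```

View pics/c8.png

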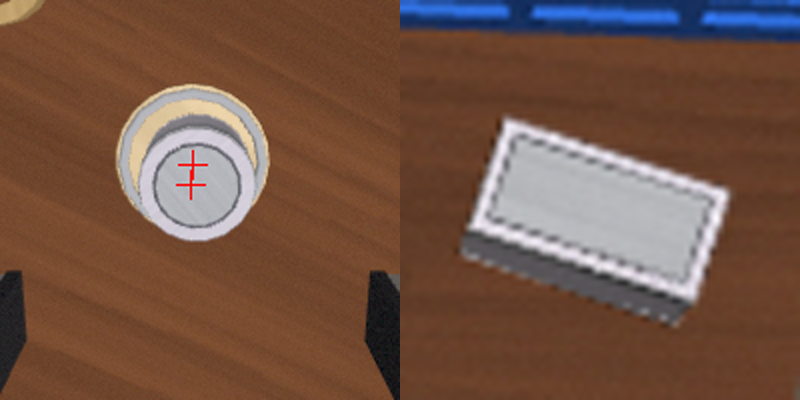

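The round tin is seated and the rect tin hasn't moved. Next is the rect tin.

```bash
python3 -m inch '[[[1,1,0.05,0,-1],[1,2.3,0.12,0,-2],[1,3.8,0.2,0,-3],[1,5.3,0.28,0,-4],[1,6.8,0.36,0,-5],[1,8.3,0.44,0,-6],[1,9.8,0.52,0.2,-7],[1,11,0.6,0.35,-7.67]]]'
python3 -m inch '[[[1,0,0,0,0],[1,0,0,0,0],[1,0,0,0,0]]]'
python3 - <<'E'
from h import *
go(.657,-.153,.0115,-16.5)
im,K,o,r=cam("wrist")
L=np.radians(73.5);u=np.array([np.cos(L),np.sin(L)]);v=np.array([-u[1],u[0]])
q=proj([[*(np.array([.657,-.153])+a*.055*u+b*.028*v),.045] for a,b in((1,1),(1,-1),(-1,-1),(-1,1))],K,o,r)
cv2.polylines(im,[q.astype(np.int32)],True,(0,0,255),1)
cv2.imwrite("pics/w9.png",cv2.resize(im[80:320,140:420],(700,600)))
E
```

```text
time_s: 24.45
tool_pos: [0.6541, -0.1539, 0.1603]
eef_rot: [0.799, 0.601, -0.0, -0.001]
wrist_force: [0.0, -0.4, 0.1]
opening: 0.0917
time_s: 24.7
tool_pos: [0.6512, -0.1567, 0.1608]
eef_rot: [0.802, 0.598, -0.001, -0.001]
wrist_force: [-0.0, 0.4, 0.4]
opening: 0.0923
t 24.7 q7 -0.26 jaw -16.6 pos [ 0.6512 -0.1567  0.1608] tilt [-0.0037  0.0002] open 0.0923 F [-0.   0.4  0.4]
  -> d [0.21 0.2  5.97] twist -0.01 (other 29.99 )
```

View pics/w9.png

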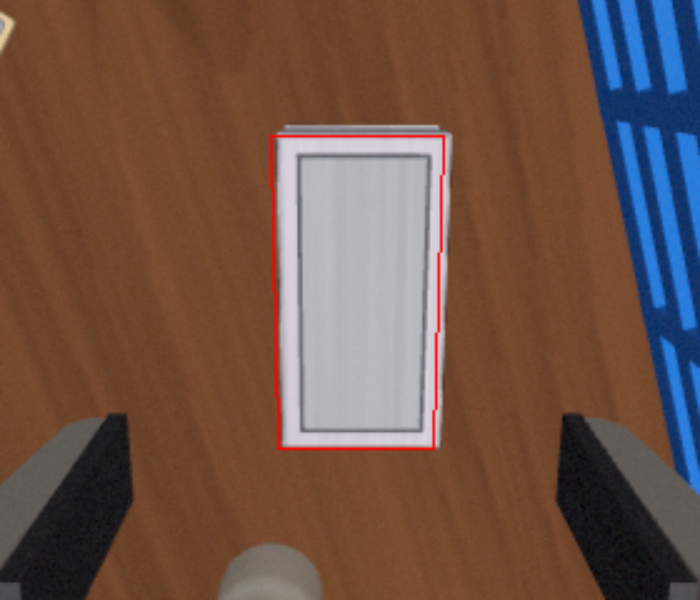

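The rect tin lies on its predicted outline to within 1–2 mm. The crate on the right may stand under the gripper body when it's down, so I check its height first.

```bash
python3 - <<'E'
from h import *
t,K,o,r=cam("top"); s,K2,o2,r2=cam("side")
f=5; a=cv2.resize(s[95:200,140:270],None,fx=f,fy=f,interpolation=cv2.INTER_CUBIC)
# end points of front top/outer edge as seen from above at assumed z
for z,c in((0,(255,255,255)),(.05,(0,255,255)),(.08,(0,255,0)),(.11,(0,0,255))):
    w=unproj([[293,104],[414,107]],z,K,o,r); q=proj(np.c_[w,[z,z]],K2,o2,r2); q=(q-[140,95])*f
    cv2.line(a,*[tuple(int(v) for v in k) for k in q],c,1); print(z,w.round(3).tolist(),q.round())
cv2.imwrite("pics/crate.png",a)
E
```

```text
0 [[0.76, -0.037], [0.764, -0.399]] [[330. 485.]
 [603. 211.]]
0.05 [[0.74, -0.034], [0.744, -0.38]] [[342. 443.]
 [611. 178.]]
0.08 [[0.728, -0.032], [0.732, -0.369]] [[350. 416.]
 [616. 156.]]
0.11 [[0.716, -0.03], [0.719, -0.358]] [[358. 388.]
 [621. 134.]]
```

View pics/crate.png

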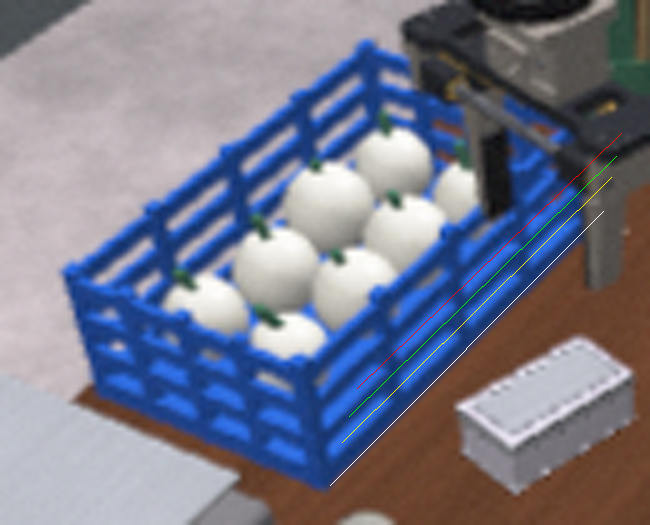

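The crate face stands at x≈0.76 and is about 0.11 m tall, so a centred grasp would leave the body only ~2 mm. I'll descend 12 mm towards the robot so that closing slides the tin clear.

```bash
python3 -m inch '[[[1,0.2,-0.22,0.7,0],[1,0.2,-0.22,1.6,0],[1,0.2,-0.22,2.6,0],[1,0.2,-0.22,3.5,0],[1,0.2,-0.22,4.2,0],[1,0.2,-0.22,4.7,0],[1,0.2,-0.22,5,0],[1,0.2,-0.22,5,0]]]'
python3 -m inch '[[[1,0,0,0.3,0],[1,0,0,0.6,0],[1,0,0,0.8,0],[1,0,0,0.85,0],[1,0,0,0.85,0]]]'
python3 -m inch '[[[0.85,0,0,0,0],[0.75,0,0,0,0],[0.65,0,0,0,0],[0.55,0,0,0,0],[0.45,0,0,0,0],[0.35,0,0,0,0],[0.25,0,0,0,0],[0.15,0,0,0,0]]]' 25
python3 -m inch '[[[-0.2,0,0,0,0],[-0.6,0,0,0,0],[-1,0,0,0,0],[-1,0,0,0,0],[-1,0,0,0,0],[-1,0,0,0,0],[-1,0,0,0,0]]]' 30
python3 - <<'E'
from h import *
go(.489,-.007,.12,41.8)
E
```

```text
time_s: 25.52
tool_pos: [0.6477, -0.1503, 0.0366]
eef_rot: [0.801, 0.598, -0.001, -0.001]
wrist_force: [-0.6, -0.1, -0.2]
opening: 0.0921
time_s: 25.93
tool_pos: [0.6487, -0.1498, 0.0162]
eef_rot: [0.801, 0.598, -0.0, -0.0]
wrist_force: [-0.1, 0.5, -0.0]
opening: 0.092
time_s: 26.6
tool_pos: [0.6495, -0.1501, 0.017]
eef_rot: [0.801, 0.598, 0.0, 0.001]
wrist_force: [2.3, -1.0, 1.8]
opening: 0.0554
time_s: 27.18
tool_pos: [0.6494, -0.15, 0.017]
eef_rot: [0.801, 0.598, 0.0, 0.0]
wrist_force: [2.8, -1.8, 3.2]
opening: 0.0558
t 27.18 q7 -0.32 jaw -16.5 pos [ 0.6494 -0.15    0.017 ] tilt [ 0.0013 -0.0003] open 0.0558 F [ 2.8 -1.8  3.2]
  -> d [ 3.66 -7.77 -4.13] twist -9.72 (other 20.28 )
```

```bash
python3 -m inch '[[[-1,0,0,-0.1,0],[-1,0,0,-0.4,0],[-1,0,0,-1,0],[-1,0,0,-1.8,0],[-1,0,0,-2.7,0],[-1,0,0,-3.5,0],[-1,0,0,-4.0,0],[-1,0,0,-4.1,0]]]'
python3 -m inch '[[[-1,0.15,-0.31,0,-0.4],[-1,0.45,-0.93,0,-1.1],[-1,0.85,-1.75,0,-2],[-1,1.25,-2.6,0,-2.9],[-1,1.65,-3.5,0,-3.8],[-1,2.05,-4.35,0,-4.7],[-1,2.45,-5.2,0,-5.5],[-1,2.8,-6,0,-6.2]]]'
python3 - <<'E'
from h import *
go(.489,-.007,.12,41.8)
E
```

```text
time_s: 27.85
tool_pos: [0.6501, -0.15, 0.1225]
eef_rot: [0.801, 0.598, 0.001, 0.002]
wrist_force: [0.2, -0.2, -1.2]
opening: 0.0554
time_s: 28.52
tool_pos: [0.5228, -0.0392, 0.1183]
eef_rot: [0.567, 0.824, -0.001, -0.001]
wrist_force: [-0.1, 0.3, -1.3]
opening: 0.0554
t 28.52 q7 0.11 jaw 21.0 pos [ 0.5228 -0.0392  0.1183] tilt [-0.0023  0.0002] open 0.0554 F [-0.1  0.3 -1.3]
  -> d [ 1.69 -0.8  -0.07] twist -3.47 (other 26.53 )
```

```bash
python3 -m inch '[[[-1,0.6,-0.28,0,-0.8],[-1,1.1,-0.5,0,-1.6],[-1,1.45,-0.7,0,-2.4],[-1,1.65,-0.78,0,-3],[-1,1.69,-0.8,0,-3.4],[-1,1.69,-0.8,0,-3.47],[-1,1.69,-0.8,0,-3.47],[-1,1.69,-0.8,0,-3.47]]]'
python3 -m inch '[[[-1,0,0,0.4,0],[-1,0,0,1,0],[-1,0,0,1.7,0],[-1,0,0,2.3,0],[-1,0,0,2.8,0],[-1,0,0,3,0],[-1,0,0,3,0],[-1,0,0,3,0]]]'
python3 - <<'E'
from h import *
go(.489,-.007,.0205,41.8)
im,K,o,r=cam("wrist")
c=proj([[.489,-.007,.006]],K,o,r)[0];cv2.drawMarker(im,tuple(int(v) for v in c),(0,0,255),0,14,1)
L=np.radians(-48.2);u=np.array([np.cos(L),np.sin(L)]);v=np.array([-u[1],u[0]])
def rc(p,z,l,w,col):
  q=proj([[*(np.array(p)+a*l/2*u+b*w/2*v),z] for a,b in((1,1),(1,-1),(-1,-1),(-1,1))],K,o,r);cv2.polylines(im,[q.astype(np.int32)],True,col,1)
rc((.489,-.007),.0085,.135,.081,(0,0,255)); p=env.read_state()["tool_pos"]; rc(p[:2],p[2]-.0165+.045,.11,.056,(0,255,0))
cv2.imwrite("pics/w10.png",im)
E
```

```text
time_s: 29.18
tool_pos: [0.4911, -0.008, 0.1188]
eef_rot: [0.411, 0.912, -0.0, -0.0]
wrist_force: [0.9, -0.3, -2.1]
opening: 0.0556
time_s: 29.85
tool_pos: [0.4914, -0.0075, 0.044]
eef_rot: [0.41, 0.912, 0.0, -0.0]
wrist_force: [0.4, 1.0, -1.7]
opening: 0.0555
t 29.85 q7 0.27 jaw 41.5 pos [ 0.4914 -0.0075  0.044 ] tilt [-0.0002  0.0002] open 0.0555 F [ 0.4  1.  -1.7]
  -> d [ 0.08 -0.06  0.94] twist -0.04 (other 29.96 )
```

View pics/w10.png

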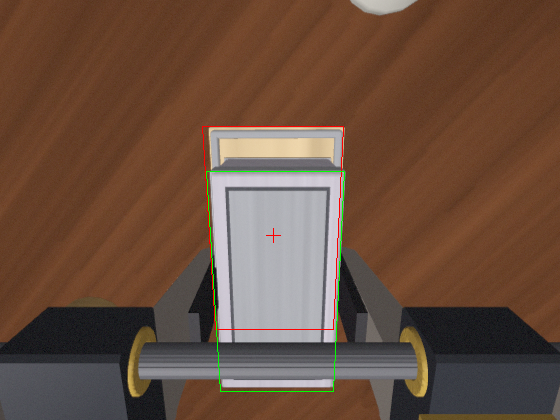

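The tin is centred on the TCP and the tray matches its predicted outline. I lower it, release, lift and head for the oval tin.

```bash
python3 -m inch '[[[-1,0.08,-0.02,0.3,0],[-1,0.08,-0.02,0.6,0],[-1,0.08,-0.02,0.78,0],[-1,0.08,-0.02,0.88,0],[-1,0.08,-0.02,0.94,0],[-1,0.08,-0.02,0.96,0],[-1,0.08,-0.02,0.96,0],[-1,0.08,-0.02,0.96,0]]]'
python3 -m inch '[[[0.3,0,0,0,0],[0.4,0,0,0,0],[0.5,0,0,0,0],[0.6,0,0,0,0],[0.6,0,0,0,0],[0.6,0,0,-0.2,0],[0.6,0,0,-0.8,0],[0.6,0,0,-1.6,0]]]'
python3 -m inch '[[[1,0,0,-1,0],[1,0,0,-2.2,0],[1,0,0,-3.4,0],[1,0,0,-4.2,0],[1,0,0,-4.5,0],[1,0,0,-4.5,0],[1,0,0,-4.5,0]]]'
python3 - <<'E'
from h import *
go(.529,.402,.16,56.6)
E
```

```text
time_s: 30.57
tool_pos: [0.4891, -0.0067, 0.0209]
eef_rot: [0.411, 0.912, -0.001, -0.0]
wrist_force: [-5.0, -0.9, 10.5]
opening: 0.0556
time_s: 31.23
tool_pos: [0.4884, -0.0064, 0.0597]
eef_rot: [0.41, 0.912, -0.0, -0.001]
wrist_force: [0.5, -0.0, 0.2]
opening: 0.0735
time_s: 31.82
tool_pos: [0.4891, -0.0069, 0.172]
eef_rot: [0.411, 0.912, -0.0, -0.0]
wrist_force: [0.3, 0.1, 0.0]
opening: 0.0916
t 31.82 q7 0.43 jaw 41.5 pos [ 0.4891 -0.0069  0.172 ] tilt [-0.0005 -0.0004] open 0.0916 F [0.3 0.1 0. ]
  -> d [11.19 12.03  0.47] twist -2.52 (other 27.48 )
```

```bash
python3 -m inch '[[[1,0.6,0.65,0,0],[1,1.5,1.6,0,0],[1,2.5,2.7,0,0],[1,3.5,3.76,0,0],[1,4.5,4.84,0,0],[1,5.5,5.9,0,0],[1,6.5,7,0,0],[1,7.5,8.06,0,0]]]'
python3 -m inch '[[[1,1,1.08,0,-0.5],[1,2,2.15,0,-1],[1,2.9,3.1,0,-1.6],[1,3.5,3.75,0,-2.2],[1,3.69,3.97,0,-2.52],[1,3.69,3.97,0,-2.52],[1,3.69,3.97,0,-2.52],[1,3.69,3.97,0,-2.52]]]'
python3 - <<'E'
from h import *
go(.529,.402,.0165,56.6)
im,K,o,r=cam("wrist")
# oval contour fit: bright, low-saturation blob near expected position
c=proj([[.529,.402,.045]],K,o,r)[0]; print("expect",c)
hsv=cv2.cvtColor(im,cv2.COLOR_BGR2HSV); m=((hsv[...,1]<45)&(hsv[...,2]>150)).astype(np.uint8)*255
m=cv2.morphologyEx(m,cv2.MORPH_CLOSE,np.ones((5,5)))
k=[k for k in cv2.findContours(m,0,1)[0] if cv2.pointPolygonTest(k,tuple(map(float,c)),False)>=0]
for k in k:
  w=unproj(k[:,0,:],.045,K,o,r); print(cv2.minAreaRect((w*1000).astype(np.float32))); cv2.drawContours(im,[k],-1,(0,0,255),1)
L=np.radians(-33.4);u=np.array([np.cos(L),np.sin(L)]);v=np.array([-u[1],u[0]])
q=proj([[*(np.array([.529,.402])+a*.055*u+b*.028*v),.045] for a,b in((1,1),(1,-1),(-1,-1),(-1,1))],K,o,r)
cv2.polylines(im,[q.astype(np.int32)],True,(0,255,0),1)
cv2.imwrite("pics/w11.png",im)
E
```

```text
time_s: 32.48
tool_pos: [0.515, 0.2686, 0.1701]
eef_rot: [0.41, 0.912, -0.001, -0.001]
wrist_force: [0.4, -0.2, 0.6]
opening: 0.0919
time_s: 33.15
tool_pos: [0.5296, 0.3999, 0.1715]
eef_rot: [0.288, 0.958, -0.001, -0.0]
wrist_force: [-0.2, -0.8, 0.2]
opening: 0.0916
t 33.15 q7 -0.06 jaw 56.5 pos [0.5296 0.3999 0.1715] tilt [-0.0009 -0.0024] open 0.0916 F [-0.2 -0.8  0.2]
  -> d [0.07 0.07 6.2 ] twist -0.02 (other 29.98 )
expect [278.25905682 200.06704544]
((528.6450805664062, 404.50567626953125), (57.04071044921875, 112.22351837158203), 56.625144958496094)
```

View pics/w11.png

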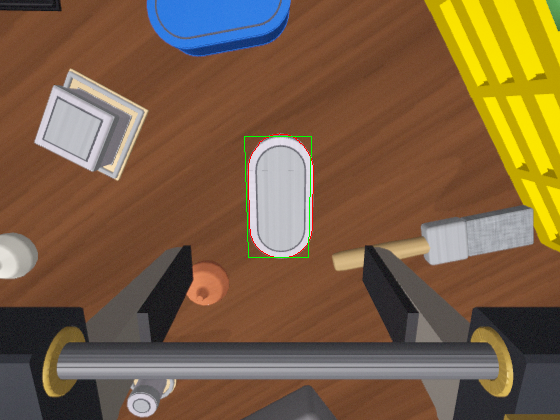

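The oval tin measures (0.5286, 0.4045) with the right size and angle. Nothing stands in the jaws' way, so I descend and grip.

```bash
python3 -m inch '[[[1,0.13,0.13,0.7,0],[1,0.13,0.13,1.6,0],[1,0.13,0.13,2.6,0],[1,0.13,0.13,3.5,0],[1,0.13,0.13,4.4,0],[1,0.13,0.13,5.1,0],[1,0.13,0.13,5.5,0],[1,0.13,0.13,5.5,0]]]'
python3 -m inch '[[[1,0,0,0.3,0],[1,0,0,0.6,0],[1,0,0,0.68,0],[1,0,0,0.68,0],[0.6,0,0,0.68,0],[0.4,0,0,0.68,0],[0.3,0,0,0.68,0],[0.1,0,0,0.68,0]]]' 25
python3 -m inch '[[[-0.2,0,0,0,0],[-0.6,0,0,0,0],[-1,0,0,0,0],[-1,0,0,0,0],[-1,0,0,0,0],[-1,0,0,0,0],[-1,0,0,0,0]]]' 30
python3 - <<'E'
from h import *
go(.510,-.398,.15,67.5)
E
```

```text
time_s: 33.87
tool_pos: [0.5279, 0.4042, 0.0329]
eef_rot: [0.288, 0.958, -0.002, -0.001]
wrist_force: [0.2, -0.7, -0.3]
opening: 0.0919
time_s: 34.53
tool_pos: [0.5285, 0.4069, 0.0184]
eef_rot: [0.287, 0.958, 0.0, 0.0]
wrist_force: [0.5, 0.0, 0.5]
opening: 0.0672
time_s: 35.12
tool_pos: [0.528, 0.4063, 0.0181]
eef_rot: [0.287, 0.958, -0.001, -0.0]
wrist_force: [-3.8, -3.2, 4.8]
opening: 0.0558
t 35.12 q7 -0.15 jaw 56.6 pos [0.528  0.4063 0.0181] tilt [-0.0006 -0.0011] open 0.0558 F [-3.8 -3.2  4.8]
  -> d [-17.09 -27.27  -5.24] twist -1.81 (other 28.19 )
```

```bash
python3 -m inch '[[[-1,0,0,-0.1,0],[-1,0,0,-0.4,0],[-1,0,0,-1,0],[-1,0,0,-1.9,0],[-1,0,0,-3,0],[-1,0,0,-4.1,0],[-1,0,0,-4.9,0],[-1,0,0,-5.2,0]]]'
python3 -m inch '[[[-1,-0.2,-0.32,0,0],[-1,-0.6,-0.96,0,0],[-1,-1.2,-1.91,0,0],[-1,-1.8,-2.87,0,0],[-1,-2.4,-3.83,0,0],[-1,-3,-4.79,0,0],[-1,-3.6,-5.74,0,0],[-1,-4.2,-6.7,0,0]]]'
python3 -m inch '[[[-1,-0.6,-0.96,0,0],[-1,-1.2,-1.91,0,0],[-1,-1.8,-2.87,0,0],[-1,-2.4,-3.83,0,0],[-1,-3,-4.79,0,0],[-1,-3.6,-5.74,0,0],[-1,-4.2,-6.7,0,0],[-1,-4.8,-7.66,0,0]]]'
python3 -m inch '[[[-1,-0.6,-0.96,0,0],[-1,-1.2,-1.91,0,0],[-1,-1.8,-2.87,0,0],[-1,-2.4,-3.83,0,0],[-1,-3,-4.79,0,0],[-1,-3.6,-5.74,0,0],[-1,-4.1,-6.55,0,0],[-1,-4.5,-7.2,0,0]]]'
python3 -m inch '[[[-1,-0.4,-0.64,0,0],[-1,-0.7,-1.1,0,0],[-1,-0.8,-1.3,0,0],[-1,-0.8,-1.3,0,0]]]'
python3 - <<'E'
from h import *
go(.510,-.398,.12,67.5)
E
```

```text
time_s: 35.78
tool_pos: [0.5298, 0.4089, 0.1531]
eef_rot: [0.287, 0.958, 0.003, 0.002]
wrist_force: [0.6, 1.2, -1.8]
opening: 0.0558
time_s: 36.45
tool_pos: [0.5228, 0.2065, 0.1465]
eef_rot: [0.287, 0.958, -0.001, -0.001]
wrist_force: [-0.4, -0.4, -2.3]
opening: 0.0558
time_s: 37.12
tool_pos: [0.5173, -0.019, 0.1468]
eef_rot: [0.287, 0.958, -0.0, -0.001]
wrist_force: [0.7, -0.9, -2.2]
opening: 0.0556
time_s: 37.78
tool_pos: [0.5118, -0.2319, 0.1465]
eef_rot: [0.288, 0.958, -0.0, -0.001]
wrist_force: [-0.0, 0.9, -2.1]
opening: 0.0557
time_s: 38.12
tool_pos: [0.5116, -0.2685, 0.1471]
eef_rot: [0.288, 0.958, 0.0, -0.001]
wrist_force: [-0.3, -0.1, -1.8]
opening: 0.0559
t 38.12 q7 1.08 jaw 56.5 pos [ 0.5116 -0.2685  0.1471] tilt [-0.0014  0.0004] open 0.0559 F [-0.3 -0.1 -1.8]
  -> d [-2.81 -4.36  1.08] twist -1.83 (other 28.17 )
```

```bash
python3 -m inch '[[[-1,-0.4,-0.6,0,-0.3],[-1,-1,-1.55,0,-0.8],[-1,-1.7,-2.65,0,-1.3],[-1,-2.3,-3.6,0,-1.7],[-1,-2.7,-4.2,0,-1.83],[-1,-2.81,-4.36,0.2,-1.83],[-1,-2.81,-4.36,0.6,-1.83],[-1,-2.81,-4.36,1,-1.83]]]'
python3 -m inch '[[[-1,0,0,0.6,0],[-1,0,0,1.2,0],[-1,0,0,1.9,0],[-1,0,0,2.5,0],[-1,0,0,2.9,0],[-1,0,0,3,0],[-1,0,0,3,0],[-1,0,0,3,0]]]'
python3 - <<'E'
from h import *
go(.510,-.398,.022,67.5)
im,K,o,r=cam("wrist")
L=np.radians(-22.5);u=np.array([np.cos(L),np.sin(L)]);v=np.array([-u[1],u[0]])
def rc(p,z,l,w,col):
  q=proj([[*(np.array(p)+a*l/2*u+b*w/2*v),z] for a,b in((1,1),(1,-1),(-1,-1),(-1,1))],K,o,r);cv2.polylines(im,[q.astype(np.int32)],True,col,1)
rc((.510,-.398),.0085,.135,.081,(0,0,255)); p=env.read_state()["tool_pos"]; rc(p[:2],p[2]-.018+.045,.11,.056,(0,255,0))
cv2.imwrite("pics/w12.png",im)
E
```

```text
time_s: 38.78
tool_pos: [0.512, -0.3942, 0.1221]
eef_rot: [0.193, 0.981, 0.001, -0.0]
wrist_force: [-0.1, 0.0, -2.7]
opening: 0.0558
time_s: 39.45
tool_pos: [0.512, -0.3968, 0.0484]
eef_rot: [0.194, 0.981, -0.0, 0.0]
wrist_force: [-0.3, 0.3, -2.7]
opening: 0.0555
t 39.45 q7 1.38 jaw 67.6 pos [ 0.512  -0.3968  0.0484] tilt [ 0.0007 -0.0002] open 0.0555 F [-0.3  0.3 -2.7]
  -> d [ 0.06 -0.08  1.06] twist 0.02 (other -29.98 )
```

View pics/w12.png

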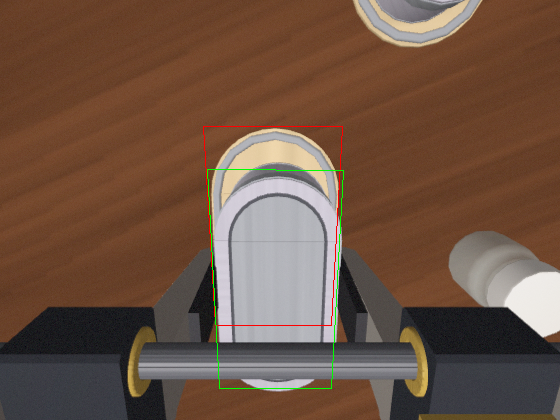

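```bash
python3 -m inch '[[[-1,0.11,-0.06,0.35,0],[-1,0.11,-0.06,0.65,0],[-1,0.11,-0.06,0.85,0],[-1,0.11,-0.06,0.97,0],[-1,0.11,-0.06,1.04,0],[-1,0.11,-0.06,1.08,0],[-1,0.11,-0.06,1.08,0],[-1,0.11,-0.06,1.08,0]]]'
python3 -m inch '[[[0.3,0,0,0,0],[0.4,0,0,0,0],[0.5,0,0,0,0],[0.6,0,0,0,0],[0.6,0,0,0,0],[0.6,0,0,-0.2,0],[0.6,0,0,-0.8,0],[0.6,0,0,-1.6,0]]]'
python3 -m inch '[[[0.6,0,0,-1,0],[0.6,0,0,-2.2,0],[0.6,0,0,-3.4,0],[0.6,-0.8,0.8,-4.2,0],[0.6,-2,2,-4.5,0],[0.6,-3.2,3.2,-4.5,0],[0.6,-4.4,4.4,-4.5,0],[0.6,-4.4,4.4,-4.5,0]]]'
python3 - <<'E'
from h import *
go(.51,-.398,.2)
t,K,o,r=cam("top"); tiles=[]
T=dict(rect=(.489,-.007,.049),oval=(.510,-.398,.049),square=(.381,.288,.044),round=(.401,-.268,.044),small=(.637,.1485,.042))
g=cv2.cvtColor(t,cv2.COLOR_BGR2HSV)
for n,q in T.items():
  c=proj([q],K,o,r)[0]; x,y=c.round().astype(int)
  m=((g[...,1]<45)&(g[...,2]>120)).astype(np.uint8)*255; m=cv2.morphologyEx(m,cv2.MORPH_OPEN,np.ones((2,2)))
  big=crop(t,x,y,60,60,4); cv2.drawMarker(big,tuple(int(v) for v in (c-[x-30,y-30]+.5)*4),(0,0,255),0,10,1); tiles.append(big)
tiles.append(np.zeros_like(tiles[0]))
cv2.imwrite("pics/final.png",np.vstack([np.hstack(tiles[:3]),np.hstack(tiles[3:])]))
E
```

```text
time_s: 40.17
tool_pos: [0.5078, -0.397, 0.0222]
eef_rot: [0.194, 0.981, -0.0, -0.001]
wrist_force: [-4.3, 1.5, 6.6]
opening: 0.056
time_s: 40.83
tool_pos: [0.5076, -0.3965, 0.061]
eef_rot: [0.194, 0.981, 0.001, -0.001]
wrist_force: [-0.0, 0.1, -0.1]
opening: 0.0737
time_s: 41.5
tool_pos: [0.659, -0.3295, 0.1756]
eef_rot: [0.19, 0.982, 0.003, 0.003]
wrist_force: [-0.6, 1.7, 0.2]
opening: 0.0735
t 41.5 q7 1.3 jaw 68.1 pos [ 0.659  -0.3295  0.1756] tilt [0.0066 0.0043] open 0.0735 F [-0.6  1.7  0.2]
  -> d [ 4.51 -4.76 -1.03] twist 0 (other 0 )
```

The picture limit is reached (one failed view was counted), so I check the final positions numerically. I fit each tin's bright top rim and a seated-height outline in the fixed cameras.

```bash
python3 - <<'E'
from h import *
from scipy.optimize import minimize
import itertools
T=dict(rect=(.489,-.007,-48.2,.049,.110,.056,0),oval=(.510,-.398,-22.5,.049,.110,.056,.028),square=(.381,.288,27.5,.044,.052,.052,0),round=(.401,-.268,0,.044,.052,.052,.026),small=(.637,.1485,0,.042,.032,.032,.016))
def ring(l,w,rad,off,n=160):   # rounded rect outline offset
    a=np.linspace(0,2*np.pi,n,endpoint=False); rad=max(rad,.0005)
    l2,w2=l/2-rad,w/2-rad; c,s=np.cos(a),np.sin(a)
    if rad<.001:
        k=1/np.maximum(abs(c)/(l/2+off),abs(s)/(w/2+off)); return np.c_[c*k,s*k]
    return np.c_[np.sign(c)*l2*(abs(c)>1e-9)+(rad+off)*c,np.sign(s)*w2+(rad+off)*s]
for cn in("top","side"):
  im,K,o,r=cam(cn); h=cv2.cvtColor(im,cv2.COLOR_BGR2HSV).astype(np.float32); W=np.clip(h[...,2]-1.5*h[...,1],0,255)
  for n,(x,y,a,z,l,w,rad) in T.items():
    A=np.radians(a);Rm=np.array([[np.cos(A),-np.sin(A)],[np.sin(A),np.cos(A)]])
    ri,ro=ring(l,w,rad,-.0025)@Rm.T,ring(l,w,rad,.003)@Rm.T
    def val(ring_,d):
        q=proj(np.c_[ring_+[x+d[0],y+d[1]],np.full(len(ring_),z)],K,o,r).astype(np.float32)
        return cv2.remap(W,q[:,:1],q[:,1:],1).mean()
    g=np.arange(-.012,.0121,.001)
    S=[(val(ri,d)-.5*val(ro,d),d) for d in itertools.product(g,g)]
    b=max(S,key=lambda s:s[0]); print(cn,n,"offset mm",np.round(np.array(b[1])*1000),"score",round(float(b[0])),"zero",round(float(val(ri,(0,0))-.5*val(ro,(0,0)))))
go(.51,-.398,.2)
E
```

```text
top rect offset mm [ 1. -2.] score 152 zero 140
top oval offset mm [ 1. -1.] score 181 zero 170
top square offset mm [1. 3.] score 171 zero 137
top round offset mm [ 0. -3.] score 176 zero 133
top small offset mm [2. 1.] score 164 zero 139
side rect offset mm [1. 0.] score 165 zero 161
side oval offset mm [2. 1.] score 140 zero 126
side square offset mm [3. 3.] score 163 zero 119
side round offset mm [ 1. -2.] score 150 zero 145
side small offset mm [3. 2.] score 163 zero 113
t 41.65 q7 1.3 jaw 67.7 pos [ 0.6522 -0.3367  0.1742] tilt [ 0.     -0.0002] open 0.0735 F [-0.2 -1.  -0.2]
  -> d [ 4.33 -4.43 -1.03] twist 0 (other 0 )
```

```bash
python3 -c "
from bench import env
print(env.job_done())"
```

```text
the job is handed in; nothing more can be done
None
```

I took both stacks apart and set all five tins in their own trays, then handed the job in after about 42 s of robot time. No verdict came back.

**Order:** small, square, round, rectangular, oval. The black tray and the blue tin were left alone. I slid the rectangular tin about 12 mm towards the robot as the gripper closed, because the tall blue crate next to it left the gripper body almost no room.

**Last checks:** I fitted each tin's top outline, at its seated height, in the top and side cameras. The offsets below are from the tray centres I measured at the start; the limit is 10 mm.

| Tin | Top camera | Side camera |
|---|---|---|
| Rectangular | 2.2 mm | 1.0 mm |
| Oval | 1.4 mm | 2.2 mm |
| Square | 3.2 mm | 4.2 mm |
| Round | 3.0 mm | 2.2 mm |
| Small | 2.2 mm | 3.6 mm |

The two cameras agree to within about 2 mm, and every offset is inside the 6 mm rim clearance. Before handing in, the gripper was open and clear of everything, with only noise on the wrist force.

**Not confirmed:**
- **Final view:** I couldn't look at the final picture. I had miscounted, and an earlier failed view used up the limit, so that check is numbers only.
- **Rectangular and oval tins:** I never saw these two in a picture after letting go.
- **Tilt:** I didn't measure tilt directly; flatness is inferred from the outline fits and the placing heights.

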